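Close a spectacle case and hold it square in the engraving corner

TASK

Shut the lid of the aluminium spectacle case over the glasses, then set the case flat on the squaring plate with its hinge side along the long fence and, without ramming it, push it snugly into the corner so that it bears against both fences at once. Finish while still holding it pressed into the corner, ready for its lid to be engraved: do not let go. Leave the phone, carton, bottle and engraving pen where they are.

Things in the scene. Friction and masses are not known exactly. Their poses are not given: they have to be found in the camera images.
- case_center (a point): centre, half-way up (20 mm), of the loose silver aluminium spectacle case, 0.15 to 0.35 kg: 56 mm deep (its x), 156 mm long (its y), 40 mm high when shut. A 26 mm high tray holds folded glasses (they stay in it), under a 14 mm high lid of the same outline. Axes of the tray: z up, x from clasp side to hinge side. Plain sides, may be gripped across the 56 mm
- case: the same case; origin at the centre of its underside, same axes. It starts open on the bench, left or right of the squaring plate
- case_corner (a point): the case's bottom corner between its hinge side (+x) and its +y end: 28 mm along x and 78 mm along y from the case's centre, at the underside. It is the corner that belongs in the corner of the fences
- lid (a joint): opening angle of the case's lid in rad: 0 shut, 1.57 standing upright, up to 1.95. The hinge is a little stiff: the lid stays where it is left and is lowered with a push of about 1 N near its free edge
- lid_hinge (a point): middle of the hinge line, at the top rim of the tray's +x side, 26 mm above the case's underside; axis along the case's y. The lid reaches 56 mm from it; shut, it reaches towards -x and its outer face lies 14 mm above the hinge line
- lid_edge (a point): middle of the outer free edge of the lid (56 mm from the hinge line and on its outer face); axes turn with the lid
- plate: squaring plate fixed to the bench: flat aluminium plate with rows of small holes, 160 mm (its x) by 250 mm (its y), 12 mm thick, smooth; origin at the centre of its underside, z up
- plate_corner (a point): the corner of the fences: where the lines of their two inner faces cross, on the plate's upper face (12 mm above the bench), 52 mm along the plate's x and 95 mm along its y from the plate's centre. Plate's axes; the free room lies towards -x and -y
- fence_long: smooth long dark-steel fence fixed on the plate: 198 mm bar along the plate's y, 20 mm wide, standing 10 mm above the plate; inner face looks to the plate's -x. Origin at the centre of its underside
- fence_short: smooth short dark-steel fence fixed on the plate: 115 mm bar along the plate's x at its +y end, 20 mm wide, standing 10 mm above the plate; inner face looks to -y. A 12 mm gap parts the bars at the corner. Origin at the centre of its underside
- phone: black smartphone lying on the bench beyond the work, 72 x 150 x 8.5 mm; origin at the centre of its underside; leave alone
- carton: yellow carton with a white band, 60 x 95 x 30 mm; origin at the centre of its underside; leave alone
- dropper: small amber bottle with a white cap, 32 mm across, 68 mm high; origin at the centre of its underside; leave alone
- engraver: grey engraving pen on two rubber rests, 136 mm long along its y, 25 mm thick; origin on the bench below its middle; leave alone
Things that resemble listed ones, but are neither listed nor needed, are in the scene too. Of the things like the case, leave any that is purple; of the rest the smaller one is meant.

How it is judged:
By the outcome, as a careful person would: the job done as asked, in the order asked, and still so for the second after the job is handed in, while the arm keeps its last pose, push and grip.
It also fails if it takes over 61 s, if anything falls off the work surface, if the arm or the gripper's body presses on something with over 40 N, if the wrist force passes 120 N, or if a joint passes its speed limit or range.

ROBOT

A 6-joint arm with a two-finger parallel gripper is mounted at the origin on the work surface. World frame = base frame: x ahead of the robot, y to its left, z up, the work surface at z = 0. Lengths are in m, angles in degrees, forces in N, time in s.
With the tool pointing down it reaches from about 0.25 to 0.775 m from the base axis. Payload 4 kg.
Tool frame: the origin (TCP) lies on the centre line of the jaws, within the pads' length; the fingertips stand 8 mm ahead of it and the grasp point (between the pads) lies 11 mm behind it (robot.tcp_to_tips is the x of the fingertips in the tool frame, in m); x points along the fingers, y is the direction in which the jaws open and shut, and the axes are right-handed (so a half turn about x gives the same grasp; the last joint's range is limited). The gripper opens to 85 mm and grips with 20 to 120 N. Pads are 22 mm wide; open, the fingers measure 114 mm over their backs; the gripper's body (76 mm by 85 mm) begins 54 mm behind the grasp point. The pads swing forward as they close: fully open they stand 13 mm farther back than shut.
Start: joints at [-75.407, 4.996, 78.535, -0, 96.463, -5.907], TCP at [0.193, -0.515, 0.239] pointing down, gripper open.
Joint ranges: [-177.83, 177.83], [-43.37, 116.18], [15.69, 146.23], [-61.86, 241.86], [9.47, 152.12], [-147.06, 147.06]. Speed limits (degrees/s): [159.86, 159.86, 180, 180, 180, 180].

INTERFACE

Orientations are given as [roll, pitch, yaw] about the fixed x, y, z axes, in that order (R = Rz(yaw) Ry(pitch) Rx(roll)).
In Python, from station import robot gives the robot as it stands.
- The arm moves only by the tool drive_tool, never from a script. Its argument "motion" is a list of rows, each a list of 5 numbers: the closure, from 0 (fully open) to 1 (shut), then the shift along the tool's x, y, z in mm, then the turn about the tool's x in rad. In form: [[grip, tx, ty, tz, turn], ...]. A call has 1 to 8 rows; each row is the pose to reach, as a shift and turn from the pose commanded when the call began, along the tool's axes at that moment; what a row does not reach only later rows make up. A row lasts 1/8 s, in which the tool goes at most 62.5 mm and 10.7 degrees, less where a joint would pass 70% of its speed; a pose out of reach is approached as far as the arm can. A call with a gripper value outside its range is refused whole. The fingers move at their own pace and stop on an object; "squeeze" is the grip in N (left out, the last holds). Time passes only in rows, so rows that repeat a pose let the fingers close. It gives the time, the measured TCP pose, the force and the opening at its end, in the units of the state.
- robot.get_state(): the state, without advancing time (a new reading comes with each control period).
- robot.get_image(name): name is "scene" or "side" or "wrist"; returns a dict with "pixels" (420x560x3 uint8, red, green, blue), "depth" (420x560 float32, m along the optical axis (not along the pixel's ray), 0 where there is no reading), "camera_matrix" (3x3 intrinsics, pixels), "k1" (the pictures are not rectified: a ray, as slopes to the right and down, at radius r is drawn at 1 + k1 r^2 times it, then the intrinsics apply), "R" (3x3) and "t" (3): a world point X has camera coordinates R X + t. Camera axes: x right, y down, z forward; pixel columns grow to the right and rows downward; lengths in m; the calibration is good to about 2 mm. A picture is of the moment at which its call begins.
- robot.job_done(): hands the job in, once; it reports no verdict.
Trained networks look in the newest picture that a camera, given by its name, has taken for a name from the list of things; names that differ only in an ending like _2 or _b are one class to them, and where a whole thing is asked for, a point or a joint stands for the part that bears it (a point fixed in the world has none). Each returns a list of dicts, best first, with "score" (0 to 1); they miss things now and then, are a little off and sometimes report something else, mostly with a low value. They report only what shows in the picture. A call takes as long as a camera call. They do not tell look-alikes from the thing itself.
- robot.cut_out(camera, label): "region" (420x560 bool, what is visible of it) and "at" ([column, row] in pixels, amid what is visible of it).
- robot.mark_of(camera, label): "at" ([column, row] in pixels: a listed point, or the origin of a listed thing).
The state is a dict: "time_s": time; "joint_positions": joint angles; "joint_velocities": joint speeds; "joint_torque": joint torques, N m; "position": TCP position; "ee_rot": TCP orientation; "force": force on the tool from outside, world axes, zero at the start; "ft_torque": the same for the moment, N m; "grip_width": finger opening in m.
Only numpy, scipy, OpenCV 4.12 (cv2) and the standard library are available. Lean on these libraries where they do the work, as an engineer would, in place of code of your own. Each camera call takes 0.05 s, during which the arm holds its last target. There are 200 camera calls.

## Working session

There is one attempt and no reset: what is moved stays moved. The work goes in short steps, Python scripts to look and compute and a tool call to move; the robot and the scene stay as the last step left them, time stands still between calls to the robot, and variables do not carry over. Pictures are saved under pics/ and viewed, about 8 in all and at most 12, crops included, and the job is handed in when it is done.

Besides the shell and the picture viewer there is one more tool, called as a command line: name --pt "numbers of a row" for each row, then --argument value for the rest. drive_tool: Moves the arm, as the interface text tells. Its arguments: {"type":"object","properties":{"motion":{"type":"array","items":{"type":"array","items":{"type":"number"}}},"squeeze":{"type":"number"}},"required":["motion"]}

```bash
mkdir -p pics; cat > h.py <<'E'
import numpy as np, cv2
from station import robot
def unproj(im,px,z=None,depth=None):
    K=np.array(im["camera_matrix"]);R=np.array(im["R"]);t=np.array(im["t"])
    d=np.array([(px[0]-K[0,2])/K[0,0],(px[1]-K[1,2])/K[1,1]]);u=d.copy()
    for _ in range(20): u=d/(1+im["k1"]*(u@u))
    ray=np.array([u[0],u[1],1.]); c=-R.T@t; w=R.T@ray
    if z is not None: return c+w*(z-c[2])/w[2]
    if depth is None: depth=im["depth"][int(round(px[1])),int(round(px[0]))]
    return c+w*depth
def cloud(im,step=1):
    K=np.array(im["camera_matrix"]);R=np.array(im["R"]);t=np.array(im["t"])
    v,u=np.mgrid[0:420:step,0:560:step]
    d=np.stack([(u-K[0,2])/K[0,0],(v-K[1,2])/K[1,1]],-1);s=d.copy()
    for _ in range(20): s=d/(1+im["k1"]*(s**2).sum(-1,keepdims=True))
    D=im["depth"][::step,::step]
    P=np.concatenate([s*D[...,None],D[...,None]],-1)
    W=(P-t)@R
    W[D<=0]=np.nan
    return W
def save(im,n,crop=None,scale=1):
    p=im["pixels"][...,::-1]
    if crop: p=p[crop[1]:crop[3],crop[0]:crop[2]]
    cv2.imwrite("pics/"+n,cv2.resize(p,None,fx=scale,fy=scale,interpolation=cv2.INTER_CUBIC))
E
python3 - <<'E'
from h import *
ims={c:robot.get_image(c) for c in("scene","side")}
a=np.hstack([ims[c]["pixels"] for c in ims])[...,::-1]
cv2.imwrite("pics/a.png",np.vstack([ims[c]["pixels"] for c in ims])[...,::-1])
save(ims["scene"],"scene.png",None,1.4);save(ims["side"],"side.png",None,1.4)
for c in ims:
    for l in("case","plate","plate_corner","fence_long","fence_short","lid_hinge","lid_edge","case_corner","phone","carton","engraver","dropper"):
        for r in robot.mark_of(c,l)[:4]:
            if r["score"]>.3: print(c,l,np.round(r["at"]),round(r["score"],2),unproj(ims[c],r["at"],{"plate_corner":.012,"lid_hinge":.026}.get(l,0)).round(3))
E
```

```text
scene case [177. 221.] 0.91 [ 0.509 -0.216  0.   ]
scene case [191. 177.] 0.79 [ 0.318 -0.212  0.   ]
scene case [348. 167.] 0.58 [0.26  0.228 0.   ]
scene plate [337. 214.] 0.68 [0.476 0.178 0.   ]
scene plate_corner [382. 219.] 0.81 [0.511 0.281 0.012]
scene fence_long [336. 228.] 0.95 [0.531 0.171 0.   ]
scene fence_short [372. 205.] 0.86 [0.438 0.27  0.   ]
scene lid_hinge [360. 162.] 0.96 [0.277 0.257 0.026]
scene lid_hinge [167. 223.] 0.9 [ 0.548 -0.229  0.026]
scene lid_hinge [198. 163.] 0.78 [ 0.283 -0.193  0.026]
scene lid_edge [346. 151.] 0.95 [0.174 0.229 0.   ]
scene lid_edge [179. 170.] 0.91 [ 0.28 -0.25  0.  ]
scene lid_edge [166. 204.] 0.84 [ 0.439 -0.257  0.   ]
scene case_corner [202. 233.] 0.72 [ 0.555 -0.149  0.   ]
scene case_corner [363. 156.] 0.69 [0.199 0.278 0.   ]
scene case_corner [178. 222.] 0.34 [ 0.514 -0.213  0.   ]
scene phone [122. 288.] 0.69 [ 0.732 -0.292  0.   ]
scene carton [402. 287.] 0.84 [0.721 0.293 0.   ]
scene engraver [314. 298.] 0.94 [0.752 0.108 0.   ]
scene engraver [164. 203.] 0.74 [ 0.436 -0.261  0.   ]
scene dropper [208. 303.] 0.94 [ 
[... 571 characters left out ...]
0.208  0.026]
side lid_hinge [324. 178.] 0.73 [ 0.537 -0.214  0.026]
side lid_edge [319. 157.] 0.88 [ 0.609 -0.314  0.   ]
side lid_edge [339. 349.] 0.76 [0.267 0.18  0.   ]
side lid_edge [401. 195.] 0.73 [ 0.358 -0.293  0.   ]
side case_corner [129. 282.] 0.67 [0.717 0.287 0.   ]
side case_corner [343. 413.] 0.64 [0.2   0.286 0.   ]
side case_corner [303. 199.] 0.58 [ 0.554 -0.146 -0.   ]
side case_corner [199. 320.] 0.35 [0.53  0.278 0.   ]
side phone [279. 147.] 0.65 [ 0.727 -0.293  0.   ]
side carton [126. 284.] 0.73 [0.72  0.293 0.   ]
side engraver [168. 225.] 0.91 [0.769 0.111 0.   ]
side engraver [229. 337.] 0.64 [0.456 0.276 0.   ]
side dropper [222. 178.] 0.8 [ 0.775 -0.099  0.   ]
```

View pics/scene.png

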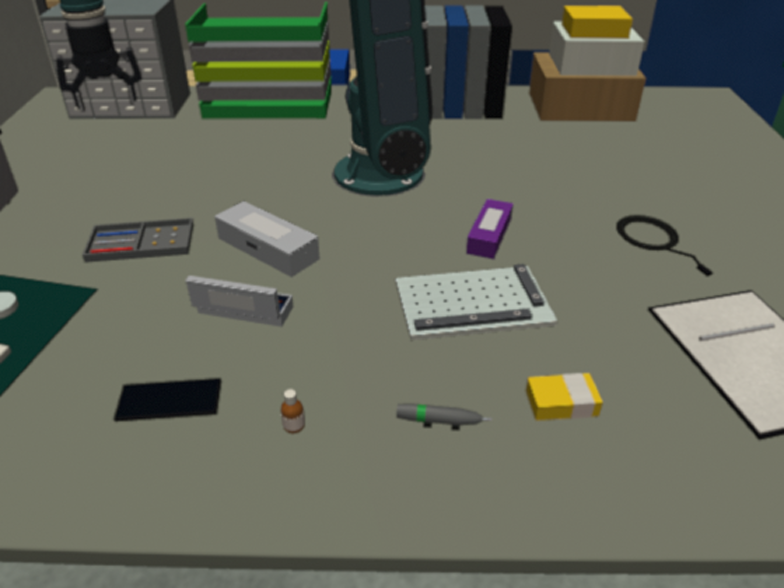

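View pics/side.png

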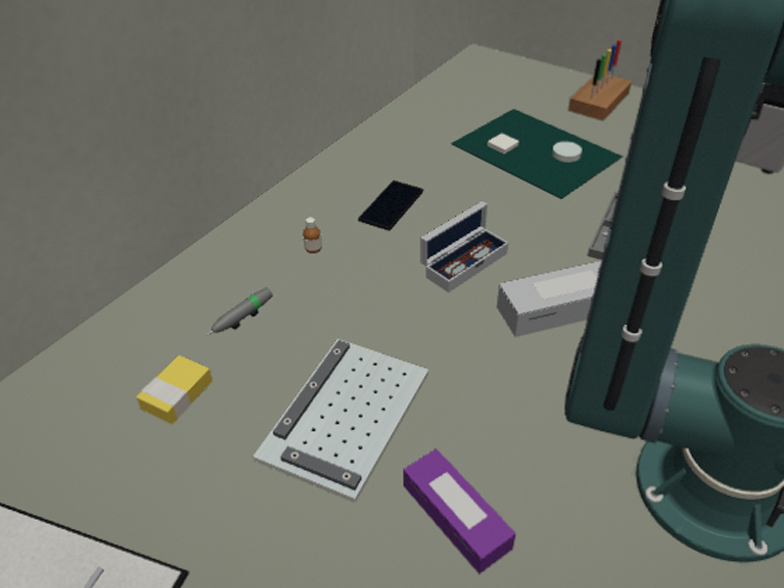

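The side view shows three case-like things (scene pixels): the open silver case with glasses (171,214), a larger shut grey case (190,168) and a purple case (350,163). The open silver one is the smaller non-purple one. I'll measure it and confirm with a crop.

```bash
python3 - <<'E'
from h import *
for c in("scene","side"):
    im=robot.get_image(c); W=cloud(im)
    for l in("case","plate","fence_long","fence_short"):
        for r in robot.cut_out(c,l)[:3]:
            P=W[r["region"]]; P=P[~np.isnan(P[:,0])]
            if len(P)<30: continue
            rc=cv2.minAreaRect((P[:,:2]*1000).astype(np.float32))
            print(c,l,round(r["score"],2),np.round(r["at"]),len(P),"rect",np.round(rc[0]),np.round(rc[1]),round(rc[2],1),"z",np.percentile(P[:,2],[2,50,98]).round(3))
    if c=="side": save(im,"crop.png",(280,130,440,250),4)
print(robot.tcp_to_tips); im=robot.get_image("wrist"); print(im["R"],im["t"],im["camera_matrix"],robot.get_state())
E
```

```text
scene case 0.97 [346. 164.] 965 rect [235. 234.] [ 72. 234.] 70.3 z [0.001 0.039 0.043]
scene case 0.81 [173. 213.] 1858 rect [ 489. -249.] [226. 124.] 78.2 z [0.001 0.051 0.084]
scene case 0.77 [191. 170.] 2390 rect [ 273. -224.] [294. 142.] 52.2 z [0.001 0.052 0.057]
scene plate 0.6 [340. 214.] 4641 rect [478. 180.] [186. 262.] 9.1 z [0.001 0.012 0.024]
scene fence_short 0.75 [378. 201.] 269 rect [455. 279.] [114.  21.] 9.2 z [0.014 0.022 0.024]
side case 0.94 [328. 367.] 3355 rect [275. 217.] [ 78. 180.] 70.4 z [0.002 0.039 0.043]
side case 0.67 [390. 212.] 2596 rect [ 327. -101.] [156. 347.] 14.4 z [0.002 0.052 0.057]
side case 0.55 [329. 176.] 2408 rect [ 544. -271.] [251. 151.] 76.3 z [-0.     0.024  0.083]
side plate 0.64 [245. 300.] 7951 rect [490. 179.] [169. 253.] 9.6 z [0.003 0.012 0.024]
side plate 0.32 [126. 278.] 1421 rect [722. 280.] [ 63. 119.] 9.1 z [0.003 0.029 0.033]
side fence_long 0.61 [222. 278.] 922 rect [559. 164.] [ 37. 218.] 9.4 z [0.01  0.021 0.025]
side fence_short 0.73 [229. 333.] 726 rect [456. 277.] [121.  29.] 9.7 z [0.011 0.021 0.025]
0.008
[[ 3.51140
[... 284 characters left out ...]
.           1.        ]] {'time_s': 1.85, 'joint_positions': array([-7.54086983e+01,  4.99691105e+00,  7.85345081e+01,  7.74695167e-04,
        9.64613971e+01, -5.90724828e+00]), 'joint_velocities': array([ 0.03351628, -0.02330858, -0.02882604, -0.07004353,  0.02975468,
       -0.0590138 ]), 'joint_torque': array([ 6.78744418e-04, -3.51713634e+01, -3.13452888e+01,  3.34851609e-05,
        4.65618923e-04, -4.33153806e-07]), 'position': array([ 0.19260826, -0.51520576,  0.23934125]), 'ee_rot': array([ 90.20888413,  89.99277516, -69.29247863]), 'force': array([ 0.7418772 ,  0.11084693, -0.05166322]), 'ft_torque': array([ 0.01817869, -0.01300656,  0.00340295]), 'grip_width': 0.08543183296197453}
```

View pics/crop.png

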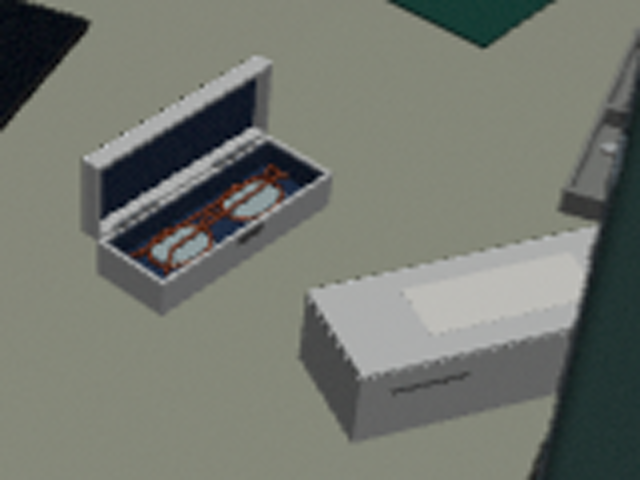

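The crop confirms it: a small silver case, open, with folded glasses, lid standing up on the side away from the robot and clasp towards the robot. The larger grey one is shut and holds no glasses. Next I'll fit its pose.

```bash
cat >> h.py <<'E'
from scipy.spatial.transform import Rotation as Ro
def tool():
    s=robot.get_state(); return s,np.array(s["position"]),Ro.from_euler("xyz",s["ee_rot"],degrees=True).as_matrix()
def goal(pos,psi):
    """shift mm & turn rad from the pose now, so that jaw axis lies at yaw psi (deg, mod 180)"""
    s,p,R=tool(); d=R.T@(np.array(pos)-p)*1000
    y=R[:,1]; cur=np.degrees(np.arctan2(y[1],y[0])); dy=(psi-cur+90)%180-90
    return d.round(1),"turn",round(float(np.radians(-dy)),3),"j6",s["joint_positions"][5].round(1),"jawyaw",round(float(cur),1)
E
python3 - <<'E'
from h import *
s,p,R=tool(); print(R.round(2))
A=[]
for c in("scene","side"):
    im=robot.get_image(c); W=cloud(im).reshape(-1,3)
    m=(abs(W[:,0]-.52)<.09)&(abs(W[:,1]+.22)<.12)
    P=W[m]
    for lo,hi in((.015,.03),(.03,.076),(.079,.09)):
        Q=P[(P[:,2]>lo)&(P[:,2]<hi)]
        if len(Q)<10: continue
        rc=cv2.minAreaRect((Q[:,:2]*1000).astype(np.float32)); ax=np.linalg.svd(Q[:,:2]-Q[:,:2].mean(0),full_matrices=False)[2][0]
        print(c,lo,len(Q),np.round(rc[0]),np.round(rc[1]),round(rc[2],1),"mainaxis yaw",np.degrees(np.arctan2(ax[1],ax[0])).round(1),Q.mean(0).round(3))
print(goal([.49,-.20,.26],0), goal([.44,-.20,.28],-8))
E
```

```text
[[ 0.    0.35 -0.94]
 [-0.   -0.94 -0.35]
 [-1.    0.   -0.  ]]
scene 0.015 169 [ 517. -219.] [156.  73.] 77.1 mainaxis yaw 101.1 [ 0.531 -0.18   0.024]
scene 0.03 976 [ 551. -229.] [159.  18.] 81.2 mainaxis yaw 77.8 [ 0.552 -0.225  0.053]
scene 0.079 328 [ 545. -227.] [157.  20.] 77.2 mainaxis yaw -102.7 [ 0.547 -0.226  0.082]
side 0.015 827 [ 515. -219.] [160.  72.] 76.9 mainaxis yaw 78.8 [ 0.517 -0.219  0.023]
side 0.03 593 [ 544. -226.] [160.  18.] 76.9 mainaxis yaw -102.6 [ 0.547 -0.227  0.049]
side 0.079 228 [ 545. -226.] [159.  17.] 77.2 mainaxis yaw 77.3 [ 0.545 -0.224  0.081]
(array([ -20.7, -191.1, -388.9]), 'turn', -1.213, 'j6', np.float64(-5.9), 'jawyaw', -69.5) (array([ -40.7, -208.6, -342.1]), 'turn', -1.073, 'j6', np.float64(-5.9), 'jawyaw', -69.5)
```

```bash
python3 - <<'E'
from h import *
print(goal([.585,-.236,.18],-12.8))
E
```

```text
(array([  59.3, -124.1, -465.3]), 'turn', -0.99, 'j6', np.float64(-5.9), 'jawyaw', -69.5)
```

drive_tool --pt "1 10 -16 -58 -0.13" --pt "1 20 -32 -116 -0.27" --pt "1 30 -48 -174 -0.4" --pt "1 40 -64 -232 -0.54" --pt "1 50 -80 -290 -0.67" --pt "1 59 -95 -350 -0.8" --pt "1 59 -110 -408 -0.92" --pt "1 59 -124 -465 -0.99" --squeeze 40

```text
time_s: 2.95
position: [0.5862, -0.2348, 0.1802]
ee_rot: [3.9, 90.0, -98.7]
force: [0.4, -0.6, 0.9]
grip_width: -0.0002
```

```bash
python3 - <<'E'
from h import *
print(goal([.585,-.236,.076],-12.8)); s,p,R=tool(); print(p,R.round(2),s["grip_width"],s["force"])
E
```

```text
(array([104.2,  -0.9,   1.4]), 'turn', 0.003, 'j6', np.float64(-14.3), 'jawyaw', -12.6)
[ 0.58621402 -0.23478658  0.18016771] [[-0.    0.98 -0.22]
 [-0.   -0.22 -0.98]
 [-1.    0.    0.  ]] -0.000191355149632182 [ 0.36370737 -0.59863653  0.87135937]
```

drive_tool --pt "1 55 0 0 0" --pt "1 106 0 0 0" --pt "1 106 -12 0 0" --pt "1 106 -20 0 0" --pt "1 106 -28 0 0" --pt "1 106 -35 0 0" --pt "1 106 -42 0 0" --pt "1 106 -48 0 0"

```text
time_s: 3.95
position: [0.5377, -0.2258, 0.0749]
ee_rot: [60.7, 89.9, -42.1]
force: [1.6, -1.1, -0.7]
grip_width: 0.0001
```

```bash
python3 - <<'E'
from h import *
im=robot.get_image("side"); save(im,"push.png",(280,110,440,230),4); s,p,R=tool();print(p,s["force"])
E
```

```text
[ 0.53687976 -0.22546413  0.07455776] [-0.45592664  0.42473994  1.21210331]
```

View pics/push.png

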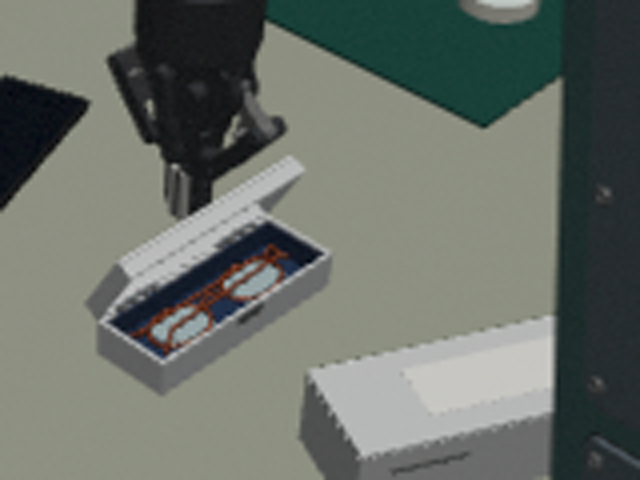

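The lid is partly down and the case hasn't shifted. I'll continue along the arc.

drive_tool --pt "1 0 -8 0 0" --pt "1 3 -14 0 0" --pt "1 7 -20 0 0" --pt "1 12 -25 0 0" --pt "1 17 -29 0 0" --pt "1 21 -32 0 0" --pt "1 24 -33 0 0" --pt "1 26 -33 0 0"

```text
time_s: 5.0
position: [0.5056, -0.2182, 0.048]
ee_rot: [-94.1, 90.0, 163.1]
force: [-1.2, 1.0, 6.5]
grip_width: -0.0002
```

drive_tool --pt "1 1 0 0 0" --pt "1 2 0 0 0" --pt "1 2 0 0 0"

```text
time_s: 5.38
position: [0.5056, -0.2182, 0.048]
ee_rot: [-67.6, 90.0, -170.4]
force: [-3.8, 1.8, 8.6]
grip_width: -0.0004
```

drive_tool --pt "1 -30 0 0 0" --pt "0 -85 0 0 0" --pt "0 -140 0 0 0" --pt "0 -170 0 0 0" --pt "0 -170 0 0 0"

```text
time_s: 6.0
position: [0.5075, -0.2191, 0.2201]
ee_rot: [73.7, 89.5, -29.0]
force: [0.7, -0.7, 0.0]
grip_width: 0.0725
```

```bash
python3 - <<'E'
from h import *
for c in("side","scene","wrist"):
    im=robot.get_image(c); W=cloud(im).reshape(-1,3)
    m=(abs(W[:,0]-.51)<.09)&(abs(W[:,1]+.22)<.12); P=W[m]
    for lo,hi in((.032,.05),(.05,.12)):
        Q=P[(P[:,2]>lo)&(P[:,2]<hi)]
        if len(Q)<10: print(c,lo,len(Q)); continue
        rc=cv2.minAreaRect((Q[:,:2]*1000).astype(np.float32)); ax=np.linalg.svd(Q[:,:2]-Q[:,:2].mean(0),full_matrices=False)[2][0]
        print(c,lo,len(Q),np.round(rc[0],1),np.round(rc[1]),round(rc[2],1),"yaw",np.degrees(np.arctan2(ax[1],ax[0])).round(1),Q.mean(0).round(4),np.percentile(Q[:,2],[5,50,95]).round(4))
    if c=="wrist": save(im,"w1.png")
    else: print(c,[ (np.round(r["at"]),round(r["score"],2)) for r in robot.mark_of(c,"case_center")[:3]])
print(goal([.510,-.219,.06],-12.8),tool()[1])
E
```

```text
side 0.032 1016 [ 510.  -218.9] [160.  61.] 77.2 yaw 76.8 [ 0.5082 -0.213   0.0393] [0.0348 0.0396 0.0425]
side 0.05 0
side [(array([402., 211.]), 0.88), (array([327., 361.]), 0.69), (array([336., 184.]), 0.6)]
scene 0.032 1112 [ 510.4 -219.2] [158.  62.] 77.1 yaw 77.3 [ 0.5154 -0.2176  0.0396] [0.0341 0.0401 0.0424]
scene 0.05 0
scene [(array([348., 162.]), 0.8), (array([175., 215.]), 0.78), (array([192., 170.]), 0.63)]
wrist 0.032 7558 [ 508.4 -219.9] [156.  56.] 77.2 yaw -102.9 [ 0.5097 -0.2143  0.0397] [0.0385 0.0397 0.0409]
wrist 0.05 0
(array([153.9,   5.8,   0.2]), 'turn', 0.0, 'j6', np.float64(-16.5), 'jawyaw', -12.8) [ 0.50494788 -0.21782354  0.21388145]
```

View pics/w1.png

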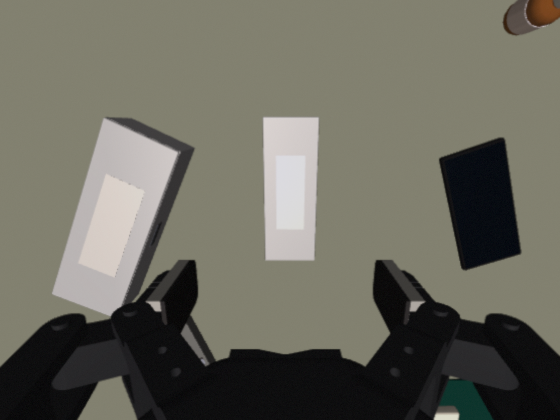

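The lid is shut: the top is flat at 40 mm, and the case is at (0.509,-0.2195) with yaw -12.8°. In w1 it sits at px (291,190), between the open jaws and clear of the grey look-alike. Going down to grip with the tips at about 15–18 mm height, so they pass over the 10 mm fences.

drive_tool --pt "0 50 5 1 0" --pt "0 100 5 1 0" --pt "0 145 5 1 0" --pt "0 175 5 1 0" --pt "0 191 5 1 0" --pt "0 191 5 1 0"

```text
time_s: 7.0
position: [0.5093, -0.2198, 0.0236]
ee_rot: [-105.3, 89.8, 151.9]
force: [0.8, 0.2, 0.2]
grip_width: 0.0853
```

drive_tool --pt "1 0 0 0 0" --pt "1 0 0 0 0" --pt "1 0 0 0 0" --pt "1 0 0 0 0" --pt "1 0 0 0 0" --pt "1 0 0 0 0" --squeeze 45

```text
time_s: 7.75
position: [0.5115, -0.2211, 0.0274]
ee_rot: [69.4, 89.8, -33.4]
force: [-0.8, -0.5, 6.2]
grip_width: 0.0549
```

drive_tool --pt "1 -10 0 0 0" --pt "1 -25 0 0 0" --pt "1 -45 0 0 0" --pt "1 -70 0 0 0" --pt "1 -90 0 0 0" --pt "1 -90 0 0 0"

```text
time_s: 8.5
position: [0.5118, -0.2211, 0.118]
ee_rot: [73.4, 89.7, -29.4]
force: [0.8, -0.7, -2.5]
grip_width: 0.0549
```

```bash
python3 - <<'E'
from h import *
s,p,R=tool();print(p,s["force"],s["grip_width"],R.round(3).tolist())
for c in("side","scene","wrist"):
    im=robot.get_image(c); W=cloud(im).reshape(-1,3)
    if c=="side": save(im,"lift.png",(260,90,460,240),4)
    Q=(W-p)@R   # tool frame
    m=(abs(Q[:,1])<.045)&(abs(Q[:,2])<.1)&(Q[:,0]>-.04)&(Q[:,0]<.05)&(abs(Q[:,2])>.02)
    Q=Q[m]; print(c,len(Q),np.percentile(Q,[1,50,99],0).round(4).tolist() if len(Q) else "")
    if len(Q)>50:
        T=Q[(Q[:,0]<np.percentile(Q[:,0],30)+.004)]
        A=np.c_[T[:,1:],np.ones(len(T))]; print("  top plane",np.linalg.lstsq(A,T[:,0],rcond=None)[0].round(4))
        rc=cv2.minAreaRect((T[:,1:]*1000).astype(np.float32)); print("  ",np.round(rc[0],1),np.round(rc[1]),round(rc[2],1))
E
```

```text
[ 0.51177299 -0.22105996  0.11804928] [ 0.78582621 -0.66621456 -2.50971184] 0.054935067341756974 [[0.005, 0.975, -0.221], [-0.003, -0.221, -0.975], [-1.0, 0.005, 0.002]]
side 1067 [[-0.0151, -0.0294, -0.0818], [-0.0047, -0.0167, -0.0507], [0.0279, 0.0282, 0.0729]]
  top plane [-0.004   0.0013 -0.0119]
   [ 0.6 -3. ] [157.  60.] 89.8
scene 1353 [[-0.0134, -0.0263, -0.0802], [-0.0042, 0.0248, -0.0353], [0.0283, 0.0306, 0.0758]]
  top plane [ 0.0229 -0.002  -0.011 ]
   [ 0.6 -1.8] [157.  61.] 89.9
wrist 22578 [[-0.0107, -0.0294, -0.0787], [-0.0093, -0.002, -0.0475], [-0.0078, 0.0253, 0.0356]]
  top plane [ 0.0078  0.0021 -0.0092]
   [ -2.1 -20. ] [119.  57.] 90.0
```

View pics/lift.png

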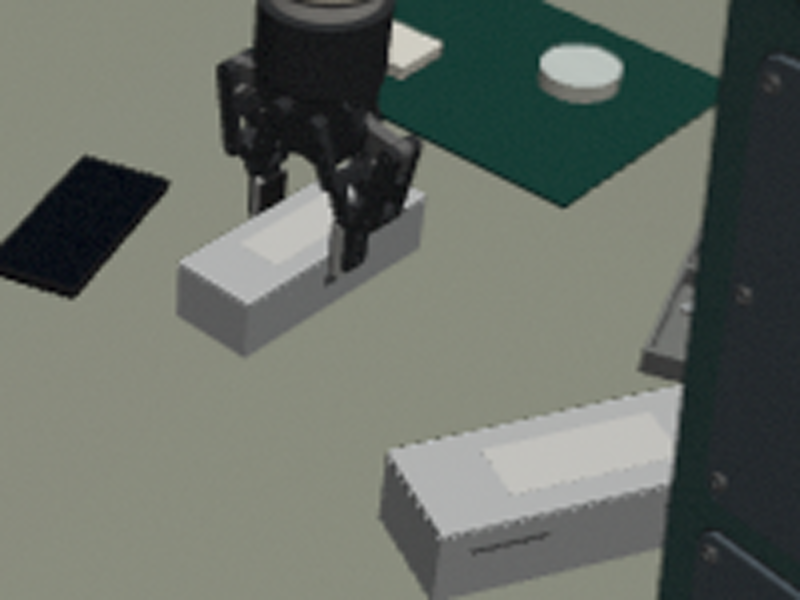

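The case is held level with the lid shut, and the 2.5 N reading fits about 0.25 kg. Next I'll fit the plate and fences.

```bash
python3 - <<'E'
from h import *
for c in("side","scene"):
    im=robot.get_image(c); W=cloud(im).reshape(-1,3)
    P=W[(abs(W[:,0]-.485)<.13)&(abs(W[:,1]-.178)<.16)]
    P=P[~((P[:,0]<.4)&(P[:,2]>.026))]
    Q=P[(P[:,2]>.008)&(P[:,2]<.026)]
    rc=cv2.minAreaRect((Q[:,:2]*1000).astype(np.float32)); print(c,"plate",np.round(rc[0],1),np.round(rc[1],1),round(rc[2],2))
    F=P[(P[:,2]>.0195)&(P[:,2]<.026)]
    a=np.radians(9.4); L=(F[:,:2]-[.485,.178])@np.array([[np.cos(a),-np.sin(a)],[np.sin(a),np.cos(a)]])
    for n,m in(("long",(L[:,0]>.04)&(L[:,1]<.1)),("short",(L[:,1]>.085)&(L[:,0]<.038))):
        rc=cv2.minAreaRect((F[m,:2]*1000).astype(np.float32)); ax=np.linalg.svd(F[m,:2]-F[m,:2].mean(0),full_matrices=False)[2][0]
        print(c,n,m.sum(),np.round(rc[0],1),np.round(rc[1],1),round(rc[2],2),np.degrees(np.arctan2(ax[1],ax[0])).round(2),L[m].min(0).round(4),L[m].max(0).round(4))
E
```

```text
side plate [487.  177.3] [161.8 253.5] 9.3
side long 678 [548.1 180.9] [ 32.7 215.2] 12.74 -80.69 [ 0.0402 -0.1154] [0.0746 0.0991]
side short 516 [450.4 278.7] [111.2  21.9] 9.31 -170.8 [-0.0732  0.094 ] [0.0379 0.116 ]
scene plate [486.7 177.8] [167.7 252. ] 9.05
scene long 521 [549.4 180.8] [ 33.7 216.8] 13.02 99.61 [ 0.0404 -0.1163] [0.0783 0.0995]
scene short 203 [450.5 278.1] [109.2  20.5] 9.14 9.5 [-0.0723  0.0939] [0.0369 0.1145]
```

```bash
python3 - <<'E'
from h import *
print(goal([.498,.183,.08],9.35))
E
```

```text
(array([  34.4, -100.3, -390.3]), 'turn', -0.386, 'j6', np.float64(-16.4), 'jawyaw', -12.8)
```

drive_tool --pt "1 0 -8 -30 -0.03" --pt "1 0 -20 -80 -0.08" --pt "1 0 -35 -135 -0.14" --pt "1 0 -50 -190 -0.2" --pt "1 0 -65 -245 -0.26" --pt "1 0 -79 -300 -0.32" --pt "1 10 -91 -350 -0.386" --pt "1 20 -97 -376 -0.386"

```text
time_s: 9.75
position: [0.4981, 0.1703, 0.0942]
ee_rot: [-109.0, 89.9, 170.5]
force: [-0.0, -0.5, -1.8]
grip_width: 0.0551
```

drive_tool --pt "1 0 0 -8 0" --pt "1 5 0 -8 0" --pt "1 10 0 -8 0" --pt "1 10 0 -8 0"

```text
time_s: 10.25
position: [0.4975, 0.1745, 0.0847]
ee_rot: [-68.6, 89.9, -149.4]
force: [0.9, -0.2, -1.9]
grip_width: 0.055
```

```bash
cat > chk.py <<'E'
from h import *
s,p,R=tool();print(p.round(4),s["force"].round(2),s["ft_torque"].round(2),s["grip_width"].round(4),s["time_s"])
a=np.radians(9.35);Rz=np.array([[np.cos(a),-np.sin(a)],[np.sin(a),np.cos(a)]])
for c in("side","scene","wrist"):
    im=robot.get_image(c); W=cloud(im).reshape(-1,3)
    zt=p[2]+.0126
    m=(np.hypot(W[:,0]-p[0],W[:,1]-p[1])<.1)&(abs(W[:,2]-zt)<.004); T=W[m]
    rc=cv2.minAreaRect((T[:,:2]*1000).astype(np.float32)); cc=(np.array(rc[0])/1000-[.4865,.1775])@Rz
    g=W[(np.hypot(W[:,0]-p[0],W[:,1]-p[1])<.2)]; 
    A=np.c_[T[:,:2],np.ones(len(T))]; pl=np.linalg.lstsq(A,T[:,2],rcond=None)[0]
    print(c,len(T),"centre",np.round(rc[0],1),np.round(rc[1],1),round(rc[2],2),"local",cc.round(4),"gap x,y",(52-28-cc[0]*1e3).round(1),(95-78-cc[1]*1e3).round(1),"zmed",np.median(T[:,2]).round(4),"slope",pl[:2].round(3))
print("axes local: ty",(R[:2,1]@Rz).round(3),"tz",(R[:2,2]@Rz).round(3),"tilt",R[:,0].round(4))
E
python3 chk.py
```

```text
Traceback (most recent call last):
  File "chk.py", line 2, in <module>
    s,p,R=tool();print(p.round(4),s["force"].round(2),s["ft_torque"].round(2),s["grip_width"].round(4),s["time_s"])
                                                                              ^^^^^^^^^^^^^^^^^^^^^
AttributeError: 'float' object has no attribute 'round'
```

```bash
sed -i 's/s\["grip_width"\].round(4)/s["grip_width"]/' chk.py; python3 chk.py
```

```text
[0.4975 0.1745 0.0847] [ 0.86 -0.19 -1.9 ] [ 0.    0.04 -0.02] 0.05498841693205658 10.25
side 1234 centre [495.2 183.7] [ 81.5 142.9] 10.43 local [0.0096 0.0047] gap x,y 14.4 12.3 zmed 0.0969 slope [ 0.004 -0.004]
scene 842 centre [503.6 176.5] [ 74.4 156.7] 9.09 local [ 0.0167 -0.0038] gap x,y 7.3 20.8 zmed 0.0975 slope [-0.016 -0.005]
wrist 32453 centre [494.2 194.2] [ 82.8 118.7] 9.29 local [0.0103 0.0152] gap x,y 13.7 1.8 zmed 0.0975 slope [-0.002 -0.001]
axes local: ty [ 1.    -0.002] tz [-0.002 -1.   ] tilt [-1.1e-03 -6.0e-04 -1.0e+00]
```

drive_tool --pt "1 15 0 0 0" --pt "1 30 0 0 0" --pt "1 39 0 0 0" --pt "1 42 0 0 0" --pt "1 42 0 0 0"

```text
time_s: 11.02
position: [0.4976, 0.1757, 0.043]
ee_rot: [-77.5, 90.0, -158.2]
force: [0.1, 0.2, -1.4]
grip_width: 0.0549
```

drive_tool --pt "1 1 0 0 0" --pt "1 2 0 0 0" --pt "1 2 0 0 0"

```text
time_s: 11.4
position: [0.4978, 0.1757, 0.0415]
ee_rot: [74.6, 90.0, -6.1]
force: [0.8, 0.2, -2.0]
grip_width: 0.0552
```

drive_tool --pt "1 1 0 0 0" --pt "1 2 0 0 0" --pt "1 2 0 0 0"

```text
time_s: 11.78
position: [0.4978, 0.1757, 0.0396]
ee_rot: [69.4, 90.0, -11.3]
force: [-0.3, -0.1, -0.3]
grip_width: 0.055
```

drive_tool --pt "1 1 0 0 0" --pt "1 2 0 0 0" --pt "1 2 0 0 0"

```text
time_s: 12.15
position: [0.4979, 0.1757, 0.0395]
ee_rot: [74.4, 90.0, -6.3]
force: [-5.6, -1.5, 8.6]
grip_width: 0.0548
```

drive_tool --pt "1 -1.5 0 0 0" --pt "1 -1.5 3 0 0" --pt "1 -1.5 6 0 0" --pt "1 -1.5 8 0 0" --pt "1 -1.5 9 0 0" --pt "1 -1.5 10 0 0" --pt "1 -1.5 10 0 0"

```text
time_s: 13.02
position: [0.5078, 0.1774, 0.0395]
ee_rot: [101.3, 90.0, 20.7]
force: [-2.9, -1.0, 6.6]
grip_width: 0.0551
```

drive_tool --pt "1 0 0.5 0 0" --pt "1 0 1 0 0" --pt "1 0 1.5 0 0" --pt "1 0 2 0 0" --pt "1 0 2 0 0"

```text
time_s: 13.65
position: [0.5097, 0.1777, 0.0395]
ee_rot: [111.1, 90.0, 30.4]
force: [-3.5, -0.0, 5.5]
grip_width: 0.0547
```

drive_tool --pt "1 0 0.5 0 0" --pt "1 0 1 0 0" --pt "1 0 1.5 0 0" --pt "1 0 2 0 0" --pt "1 0 2 0 0"

```text
time_s: 14.28
position: [0.5113, 0.178, 0.0395]
ee_rot: [-91.6, 90.0, -172.3]
force: [-4.8, -1.1, 7.2]
grip_width: 0.0546
```

```bash
python3 chk.py
```

```text
[0.5113 0.178  0.0395] [-4.84 -1.14  7.19] [-0.11  0.61  0.03] 0.05459908914035292 14.275
side 1142 centre [505.9 191.6] [ 82.4 135.1] 19.8 local [0.0215 0.0108] gap x,y 2.5 6.2 zmed 0.0517 slope [-0.002 -0.006]
scene 847 centre [516.  180.3] [ 77.9 157.7] 9.2 local [ 0.0295 -0.002 ] gap x,y -5.5 19.0 zmed 0.0518 slope [-0.011 -0.001]
wrist 32501 centre [507.5 197.2] [ 82.9 118.8] 9.34 local [0.0239 0.0161] gap x,y 0.1 0.9 zmed 0.0517 slope [-0.002 -0.002]
axes local: ty [ 1. -0.] tz [-0. -1.] tilt [-7.e-04 -1.e-04 -1.e+00]
```

drive_tool --pt "1 0 0.5 0 0" --pt "1 0 1 0 0" --pt "1 0 1 0 0"

```text
time_s: 14.8
position: [0.5114, 0.1781, 0.0396]
ee_rot: [-91.7, 89.8, -172.3]
force: [-7.6, -0.6, 9.1]
grip_width: 0.055
```

Contact with the long fence: motion stopped where I expected and the force rose. Next I'll slide along it to the short fence.

drive_tool --pt "1 -0.5 -0.7 -2 0" --pt "1 -0.5 -0.7 -5 0" --pt "1 -0.5 -0.7 -8 0" --pt "1 -0.5 -0.7 -11 0" --pt "1 -0.5 -0.7 -13 0" --pt "1 -0.5 -0.7 -14.5 0" --pt "1 -0.5 -0.7 -15 0" --pt "1 -0.5 -0.7 -15 0"

```text
time_s: 15.8
position: [0.5094, 0.191, 0.0396]
ee_rot: [-21.5, 89.8, -102.2]
force: [-2.3, -5.2, 5.1]
grip_width: 0.0554
```

drive_tool --pt "1 0 0 -0.4 0" --pt "1 0 0 -0.8 0" --pt "1 0 0 -1.2 0" --pt "1 0 0 -1.6 0" --pt "1 0 0 -2 0" --pt "1 0 0 -2 0"

```text
time_s: 16.55
position: [0.509, 0.1929, 0.0395]
ee_rot: [-21.1, 89.8, -101.8]
force: [-3.5, -5.7, 5.1]
grip_width: 0.0548
```

drive_tool --pt "1 0 0 -0.4 0" --pt "1 0 0 -0.8 0" --pt "1 0 0 -1.2 0" --pt "1 0 0 -1.6 0" --pt "1 0 0 -2 0" --pt "1 0 0 -2 0"

```text
time_s: 17.3
position: [0.5087, 0.1948, 0.0396]
ee_rot: [-21.0, 89.8, -101.8]
force: [-3.0, -5.1, 5.0]
grip_width: 0.0548
```

```bash
python3 - <<'E'
from h import *
im=robot.get_image("side"); p=im["pixels"][210:360,160:340,::-1]; a=cv2.resize(p,(720,600),interpolation=cv2.INTER_CUBIC)
cv2.imwrite("pics/corner1.png",a)
E
```

```text
(no output)
```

View pics/corner1.png

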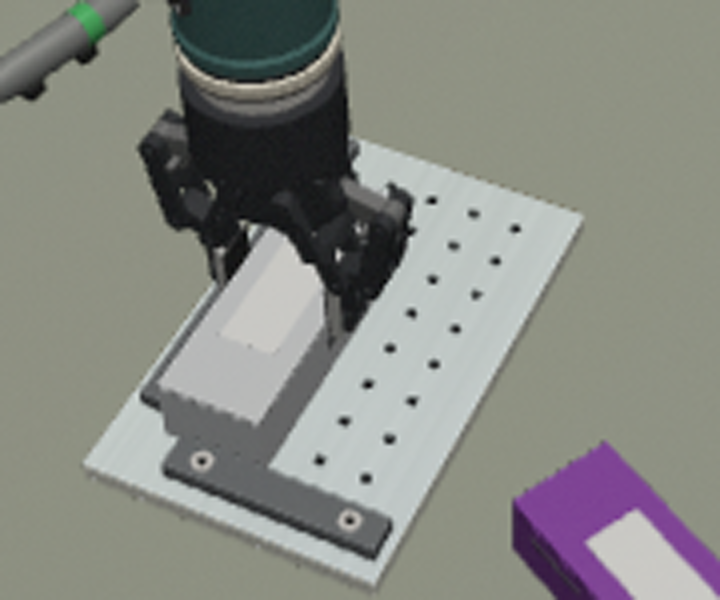

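The case lies flat along the long fence and is nearly at the short one. I'll keep going in small steps.

drive_tool --pt "1 0 0 -0.5 0" --pt "1 0 0 -1 0" --pt "1 0 0 -1.5 0" --pt "1 0 0 -1.5 0"

```text
time_s: 17.85
position: [0.5085, 0.1963, 0.0396]
ee_rot: [-21.0, 89.8, -101.8]
force: [-3.2, -6.2, 5.1]
grip_width: 0.0553
```

drive_tool --pt "1 0 0 -0.5 0" --pt "1 0 0 -1 0" --pt "1 0 0 -1.5 0" --pt "1 0 0 -1.5 0"

```text
time_s: 18.35
position: [0.5083, 0.1972, 0.0395]
ee_rot: [-17.3, 89.7, -98.0]
force: [-2.6, -7.6, 5.6]
grip_width: 0.055
```

drive_tool --pt "1 0 0 -0.5 0" --pt "1 0 0 -1 0" --pt "1 0 0 -1.5 0" --pt "1 0 0 -1.5 0"

```text
time_s: 18.85
position: [0.5083, 0.1973, 0.0396]
ee_rot: [-12.4, 89.6, -93.1]
force: [-3.1, -11.6, 5.4]
grip_width: 0.0549
```

drive_tool --pt "1 0 0.5 0 0" --pt "1 0 1 0 0" --pt "1 0 1.5 0 0" --pt "1 0 1.5 0 0" --pt "1 0 1.5 0 0"

```text
time_s: 19.48
position: [0.5084, 0.1973, 0.0396]
ee_rot: [-32.8, 89.5, -113.6]
force: [-6.3, -11.4, 9.4]
grip_width: 0.055
```

```bash
python3 - <<'E'
from h import *
s,p,R=tool();print(p.round(4),s["force"].round(2),s["ft_torque"].round(2),R.round(4).tolist())
y=R[:,1];print("jaw yaw",np.degrees(np.arctan2(y[1],y[0])))
a=np.radians(9.35);Rz=np.array([[np.cos(a),-np.sin(a)],[np.sin(a),np.cos(a)]])
print("F local",s["force"][:2]@Rz)
for c in("side","scene","wrist"):
    im=robot.get_image(c);W=cloud(im).reshape(-1,3)
    L=np.c_[(W[:,:2]-[.4865,.1775])@Rz,W[:,2]]
    T=L[(abs(L[:,2]-.052)<.006)&(L[:,0]>-.015)&(L[:,0]<.06)&(L[:,1]>.045)&(L[:,1]<.11)]
    f=L[(L[:,2]>.0195)&(L[:,2]<.025)&(L[:,1]>.085)&(L[:,1]<.13)&(L[:,0]<.035)&(L[:,0]>-.09)]
    A=np.c_[T[:,:2],np.ones(len(T))]
    print(c,len(T),"top x",np.percentile(T[:,0],[1,99]).round(4),"ymax",np.percentile(T[:,1],99).round(4),"slope",np.linalg.lstsq(A,T[:,2],rcond=None)[0][:2].round(3),"z",np.median(T[:,2]).round(4),"short fence y",np.percentile(f[:,1],[1,99]).round(4) if len(f) else 0)
    if c=="wrist": save(im,"w2.png",None,1.4)
im=robot.get_image("scene"); save(im,"corner2.png",(270,140,430,260),4)
E
```

```text
[0.5084 0.1973 0.0396] [ -6.29 -11.37   9.37] [-1.78  0.85 -0.27] [[-0.0037, 0.9869, 0.161], [-0.0084, 0.161, -0.9869], [-1.0, -0.005, 0.0077]]
jaw yaw 9.262685841753065
F local [ -8.05102974 -10.19742315]
side 670 top x [-0.0036  0.0524] ymax 0.0958 slope [ 0.004 -0.008] z 0.0518 short fence y [0.0939 0.1162]
scene 292 top x [-0.001   0.0558] ymax 0.0947 slope [-0.033 -0.012] z 0.0518 short fence y [0.0946 0.1158]
wrist 16682 top x [-0.0031  0.0516] ymax 0.0941 slope [-0.006 -0.003] z 0.0518 short fence y [0.0953 0.1148]
```

View pics/w2.png

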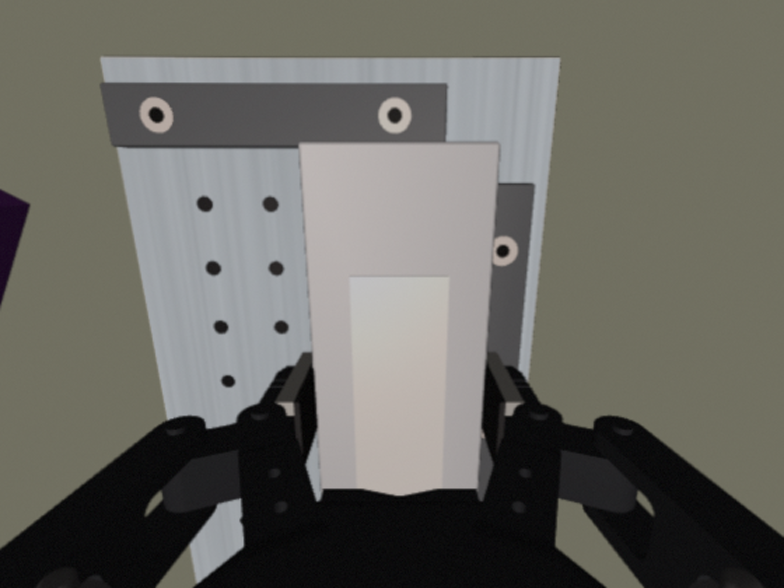

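View pics/corner2.png

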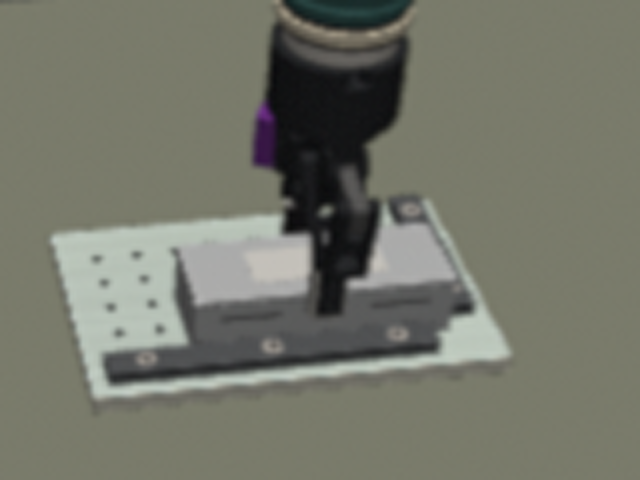

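drive_tool --pt "1 0 0 0 0" --pt "1 0 0 0 0" --pt "1 0 0 0 0" --pt "1 0 0 0 0"

```text
time_s: 20.18
position: [0.5084, 0.1973, 0.0396]
ee_rot: [-32.6, 89.5, -113.4]
force: [-7.5, -12.8, 9.6]
grip_width: 0.0552
```

```bash
python3 - <<'E'
from h import *
s,p,R=tool();print(p.round(4),s["force"].round(2),s["grip_width"],s["time_s"])
if s["force"][0]<-3 and s["force"][1]<-6: print(robot.job_done())
E
```

```text
[0.5084 0.1973 0.0396] [ -7.46 -12.81   9.62] 0.05517027068481311 20.175
the job is handed in; nothing more can be done
None
```

The lid is shut over the glasses and the case is flat on the squaring plate, in the corner with its hinge side along the long fence. I handed the job in at about 20 s with the gripper still holding it pressed there.

**How it went:** I closed the lid with the shut fingers, then gripped the case across its 56 mm. I set it on the plate and slid it in small steps to the long fence, then the short one. The phone, carton, bottle, engraving pen and both look-alike cases were not touched.

**Last checks:**
- **Flat and shut:** the top of the case is at 51.8 mm, against 52 mm expected (12 mm plate plus 40 mm case).
- **Both fences:** further commanded travel towards either fence no longer moved the case. The last reading was about 9 N against the long fence and 11 N against the short one (part of that is friction), with about 10 N downwards. The case's edges match the fence faces to within about 1 mm in the wrist and side views.
- **Disagreements:** the scene camera put the case about 3.5 mm past the long fence and showed some slope. I put that down to the fingers in its view, because the wrist and side cameras and the contact forces agreed with each other. The tool ended tilted by about 0.5°, but the top of the case still measured level to within 0.5°.

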